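# Load a tappet and hold the slide under the probe

## Task

Take the tall solid tappet out of the pocket tray, stand it fully down in the round nest of the checking fixture's slide and let go of it. Then pull the slide out by its handle against the return spring until its pointer lines up with the mark on the probe saddle, and keep holding it there: the program finishes while the gripper still holds the slide at the mark. Leave the short bushes in their pockets, and leave the socket and the wrench where they lie.

Things in the scene. Friction and masses are not known exactly. Their poses are not given: they have to be found in the camera images.
- tappet: Solid plain steel cylinder, diameter 18 mm, 44 mm tall, about 80 g, with small chamfers, standing upright in one of the tray's pockets and sticking out 30 mm above the tray. Origin: centre of its underside; z along its axis, up.
- tray: Fixed black tray, 110 (x) x 160 (y) x 20 mm high, on the other side of the robot's centre line from the fixture. Six square pockets 21 mm wide, 14 mm deep (floor 6 mm above the bench), at x = -25, +25 and y = -50, 0, +50 mm. The four corner pockets hold the tappet and three bushes, in any order; the middle two are empty. Origin: centre of its underside.
- bush_a: Short hollow steel bush, outer diameter 18, bore 11, 20 mm tall, standing in a corner pocket of the tray (6 mm sticks out). Origin: centre of its underside. To be left in its pocket.
- bush_b: A second bush, the same.
- bush_c: A third bush, the same.
- socket: Bystander: steel socket (ring), outer diameter 32, 45 mm tall, standing on the bench between tray and fixture. Origin: centre of its underside.
- wrench: Bystander: steel wrench 150 mm long lying flat on the bench near the centre line, roughly along x. Origin: centre of its underside.
- fixture: Fixed checking fixture: grey bed 200 x 80 mm, 16 mm high, side guides 34 mm high, and a 52 mm high spring housing from x = +108 mm on. Its x axis is the slide's direction, +x away from the robot (turned up to 20 degrees either way); pull towards -x. Origin: on the bench, on the slide's middle line.
- slide: Aluminium spring-return slide, 52 mm wide; its axes are the fixture's and its origin is the fixture's origin when home (fully in). It travels up to 85 mm, only along the fixture's -x. The spring pulls it home with about 4.4 N plus 1.1 N per 10 mm pulled; it runs back if let go. The block around the nest is 46 mm high above the bench, the rest 38 mm.
- nest (a point): Centre of the floor of the round nest in the slide, 28 mm above the bench, 60 mm towards +x of the slide's origin. The nest is a hole 21 mm in diameter, 18 mm deep, open upwards with a 2 mm chamfer, its mouth 46 mm above the bench. A tappet seated in it sticks out 26 mm and passes 7 mm below the probe.
- handle (a point): Middle of the top edge of the slide's handle, 88 mm above the bench, 60 mm towards -x of the slide's origin: an upright black plate across the slide, 14 mm thick along x, 52 mm wide along y, free from 40 to 88 mm above the bench. Pinch it from above, one finger before and one behind it.
- pointer (a point): Tip of the slide's pointer, a steel tab sticking out to the fixture's -y side, level with the nest's centre along x, 45 mm above the bench.
- saddle: Probe saddle on the fixture's bed, at a different place each run (2 to 22 mm towards +x of the fixture's origin). -y side: low cheek with the mark; +y side: post 100 mm high with an arm 18 mm wide over the slide (arm top 99, probe tip 79 mm above the bench). Axes as the fixture's. Origin: on the bench below the probe, on the slide's middle line.
- mark (a point): The mark: a white line and small upright steel tooth on the saddle's -y cheek, 36 mm above the bench, at the saddle's x = 0. The slide is at the mark when the pointer has the same position along the fixture's x as the mark (38 to 58 mm of pull from home); the nest is then under the probe.
Not all that is in view belongs to the job. What is shaped like the tappet but brown or pink is not meant.

How it is judged:
By the outcome, as a careful person would: the job done as asked, in the order asked, and still so for the second after the job is handed in, while the arm keeps its last pose, push and grip.
It also fails if it takes over 51 s, if anything falls off the work surface, if the arm or the gripper's body presses on something with over 40 N, if the wrist force passes 120 N, or if a joint passes its speed limit or range.

## Robot

A 6-joint arm with a two-finger parallel gripper is mounted at the origin on the work surface. World frame = base frame: x ahead of the robot, y to its left, z up, the work surface at z = 0. Lengths are in m, angles in rad, forces in N, time in s.
With the tool pointing down it reaches from about 0.35 to 0.85 m from the base axis. Payload 8.1 kg.
Tool frame: the origin (TCP) lies between the finger pads; the fingertips stand 25 mm ahead of it and the grasp point (between the pads) lies 6 mm ahead of it; z points along the fingers, y is the line along which they close (so a half turn about z gives the same grasp; the last joint's range is limited). The gripper opens to 93 mm and grips with 3 to 60 N. Pads are 15 mm wide; open, the fingers measure 128 mm over their backs; the gripper's body (75 mm by 188 mm) begins 65 mm behind the grasp point.
Start: joints at [-1.281, 0.13, 1.488, -0, 1.523, -0.085], TCP at [0.22, -0.558, 0.209] pointing down, gripper open.
Joint ranges: [-2.96, 2.96], [-0.89, 2.26], [0.02, 2.5], [-1.34, 4.48], [0, 2.73], [-2.66, 2.66]. Speed limits (rad/s): [2.39, 2.39, 2.79, 3.14, 3.14, 3.14].

## Interface

Orientations are given as a rotation vector (axis times angle).
In Python, from plant import robot gives the robot as it stands.
- The arm moves only by the tool arm_command, never from a script. Its argument "increments" is text: rows parted by semicolons, each of 5 numbers parted by spaces: the closure, from 0 (fully open) to 1 (shut), then the shift along the tool's x, y, z in mm, then the turn about the tool's z in rad. A call has 1 to 5 rows; each row is the pose to reach, as a shift and turn from the pose commanded when the call began, along the tool's axes at that moment; what a row does not reach only later rows make up. A row lasts 1/10 s, in which the tool goes at most 50 mm and 8.59 degrees, less where a joint would pass 70% of its speed; a pose out of reach is approached as far as the arm can. A call with a gripper value outside its range is refused whole. The fingers move at their own pace and stop on an object; "grip_force" is the grip in N (left out, the last holds). Time passes only in rows, so rows that repeat a pose let the fingers close. It gives the time, the measured TCP pose, the force, the opening and the grip force at its end, in the units of the state.
- robot.read_state(): the state, without advancing time (a new reading comes with each control period).
- robot.read_camera(name): name is "scene" or "top" or "wrist"; returns the picture (420x560x3 uint8, blue, green, red); there is no depth.
- robot.camera_model(name): a dict with "fx", "fy", "cx", "cy" (pixels), "eye" and "rotation" of the camera in the world. Camera axes: x right, y down, z forward; pixel columns grow to the right and rows downward; lengths in m; the calibration is good to about 2 mm. A picture is of the moment at which its call begins: read the wrist's pose just before it. camera_model takes no time and is no camera call; for the wrist camera it gives the pose at the moment of the call.
- robot.close_job(): hands the job in; it is judged then, once.
The state is a dict: "t": time; "q": joint angles; "dq": joint speeds; "joint_torque": joint torques, N m; "tool_pos": TCP position; "orientation": TCP orientation; "force": force on the tool from outside, world axes, zero at the start; "wrist_torque": the same for the moment, N m; "opening": finger opening in m; "gripper_force": force on a finger pad.
Only numpy, scipy, OpenCV 4.12 (cv2) and the standard library are available. Lean on these libraries where they do the work, as an engineer would, in place of code of your own. Each camera call takes 0.05 s, during which the arm holds its last target. There are 200 camera calls.

## Working session

There is one attempt and no reset: what is moved stays moved. The work goes in short steps, Python scripts to look and compute and a tool call to move; the robot and the scene stay as the last step left them, time stands still between calls to the robot, and variables do not carry over. Pictures are saved under pics/ and viewed, at most 11 in all, crops included, and the job is handed in when it is done.

Besides the shell and the picture viewer there is one more tool, called after ">>>" as name(argument=value, ...) on one line, values as JSON. arm_command: Moves the arm, as the interface text tells. Its arguments: {"type":"object","properties":{"increments":{"type":"string"},"grip_force":{"type":"number"}},"required":["increments"]}

```bash
mkdir -p pics; ls; cat > h.py <<'E'
import numpy as np, cv2
from plant import robot
from scipy.spatial.transform import Rotation as R
def ray(m,u,v,z):
    d=np.array(m["rotation"])@np.array([(u-m["cx"])/m["fx"],(v-m["cy"])/m["fy"],1.])
    e=np.array(m["eye"]); return (e+d*(z-e[2])/d[2]).round(4)
def pix(m,p):
    c=np.array(m["rotation"]).T@(np.array(p)-np.array(m["eye"]))
    return (m["fx"]*c[0]/c[2]+m["cx"], m["fy"]*c[1]/c[2]+m["cy"])
E
python3 - <<'E'
from h import *
s=robot.read_state(); print({k:np.round(v,3) for k,v in s.items()})
for n in("top","scene"):
    i=robot.read_camera(n); cv2.imwrite(f"pics/{n}0_raw.png",i)
    cv2.imwrite(f"pics/{n}0.png",cv2.resize(i,(800,600),interpolation=cv2.INTER_CUBIC))
    print(n,robot.camera_model(n))
E
```

```text
pics
{'t': np.float64(0.0), 'q': array([-1.281,  0.131,  1.489, -0.   ,  1.523, -0.085]), 'dq': array([-0.001, -0.001,  0.001,  0.   , -0.   ,  0.   ]), 'joint_torque': array([ 1.0000e-03, -5.5986e+01, -4.9175e+01,  7.7000e-02,  3.5000e-02,
       -0.0000e+00]), 'tool_pos': array([ 0.219, -0.558,  0.208]), 'orientation': array([-3.085, -0.585,  0.   ]), 'force': array([ 0.402, -0.373, -0.361]), 'wrist_torque': array([-0.004, -0.024, -0.005]), 'gripper_force': np.float64(0.0), 'opening': np.float64(0.093)}
top {'fx': 427.2399775326507, 'fy': 427.2399775326507, 'cx': 276.8421549701072, 'cy': 204.2298771873383, 'eye': array([0.42114033, 0.01570894, 0.77615665]), 'rotation': array([-2.16595542,  2.10795544, -0.24087334])}
scene {'fx': 380.8120744292205, 'fy': 380.8120744292205, 'cx': 283.3931751543743, 'cy': 204.7460631060055, 'eye': array([ 0.77830915, -0.34178769,  0.61204255]), 'rotation': array([-2.36778608, -0.71359012,  0.2344749 ])}
```

View pics/top0.png

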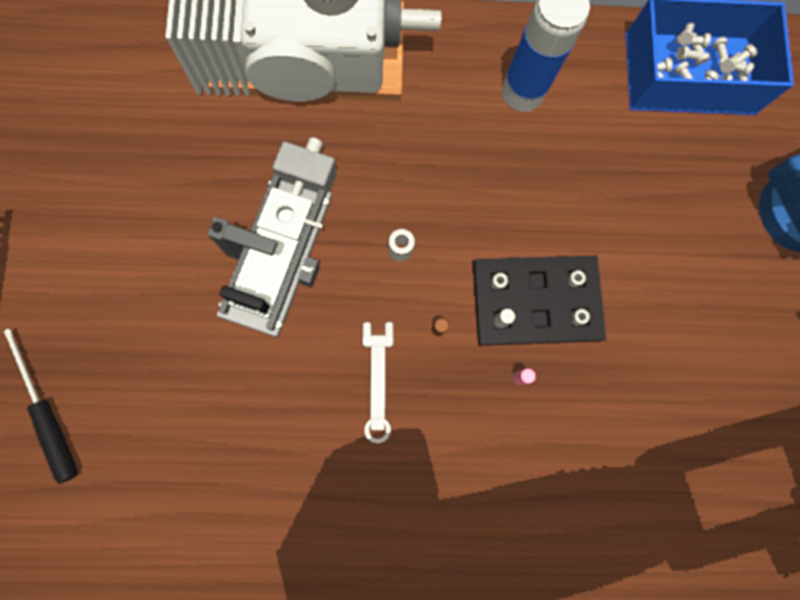

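View pics/scene0.png

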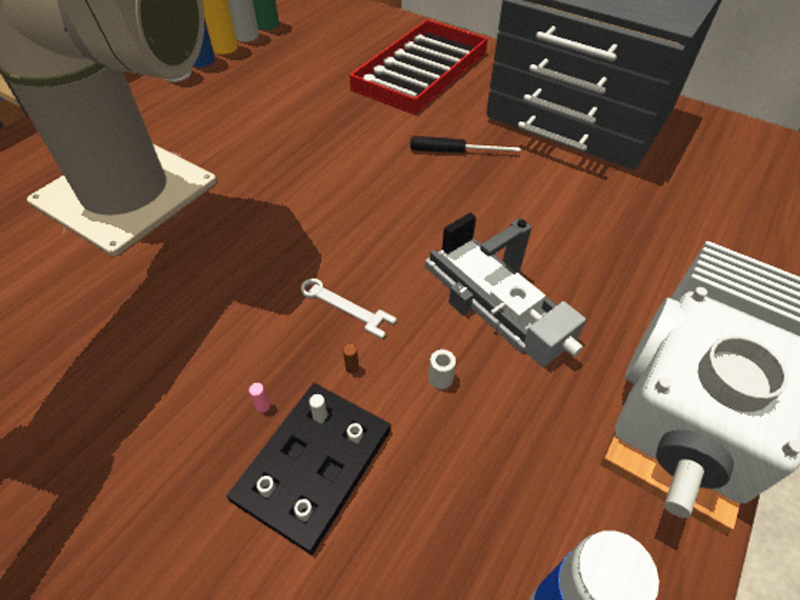

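```bash
sed -i 's/np.array(m\["rotation"\])/R.from_rotvec(m["rotation"]).as_matrix()/' h.py; python3 - <<'E'
from h import *
t=cv2.imread("pics/top0_raw.png");s=cv2.imread("pics/scene0_raw.png")
o=np.zeros((600,800,3),np.uint8)
def put(i,x,y,w,h,k,ox,oy): o[oy:oy+h*k,ox:ox+w*k]=cv2.resize(i[y:y+h,x:x+w],None,fx=k,fy=k,interpolation=cv2.INTER_CUBIC)
put(t,145,95,100,150,4,0,0); put(t,330,175,98,70,4,408,0); put(s,290,145,130,105,3,408,282)
cv2.imwrite("pics/c1.png",o)
E
```

```text
(no output)
```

View pics/c1.png

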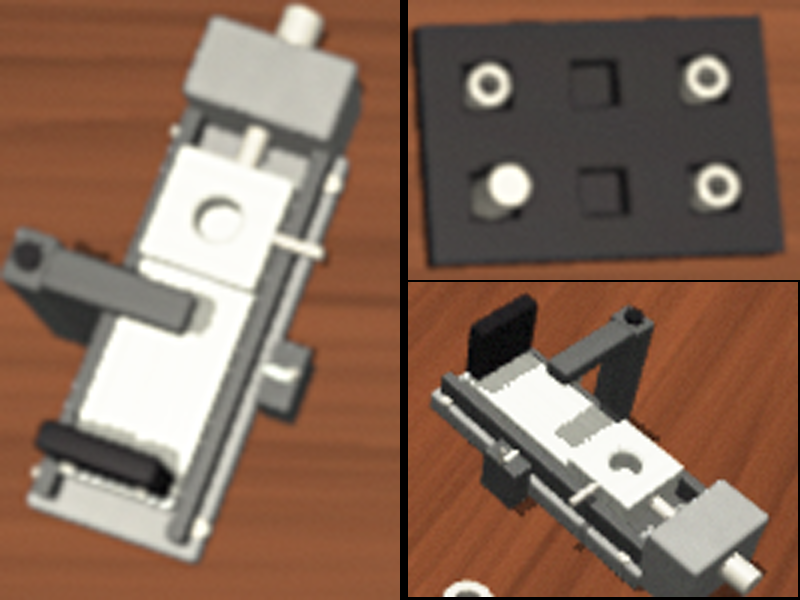

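```bash
python3 - <<'E'
from h import *
t=robot.camera_model("top");s=robot.camera_model("scene")
c=lambda u,v:((u+.5)/4-.5+145,(v+.5)/4-.5+95)
c2=lambda u,v:((u-408+.5)/4-.5+330,(v+.5)/4-.5+175)
c3=lambda u,v:((u-408+.5)/3-.5+290,(v-282+.5)/3-.5+145)
P=lambda n,m,p,z:print(n,ray(m,*p,z))
P("tap",t,c2(511,186),.05);P("tap s",s,(318*.7,399*.7),.05)
for b in((490,86),(708,78),(717,187)):P("bush",t,c2(*b),.026)
for b in((417,28),(760,17),(783,248),(429,266)):P("traycorner",t,c2(*b),.02)
P("nest",t,c(219,218),.046);P("nest s",s,c3(627,461),.046)
P("pointer",t,c(322,253),.045);P("ptr s",s,c3(573,500),.045)
P("mark",t,c(283,370),.036);P("mark s",s,c3(506,452),.036)
P("hL",t,c(47,433),.088);P("hR",t,c(163,470),.088)
P("hLs",s,c3(535,297),.088);P("hRs",s,c3(470,336),.088)
P("bedL",t,c(30,500),.016);P("bedR",t,c(195,560),.016)
P("blkTR",t,c(293,182),.046);P("blkBR",t,c(254,295),.046)
P("blkTL",t,c(181,148),.046);P("blkBL",t,c(141,255),.046)
P("socket",t,(401*.7,238*.7),.045)
i=robot.read_camera("wrist");cv2.imwrite("pics/w0.png",i)
print(robot.camera_model("wrist"))
E
```

```text
tap [ 0.5356 -0.1446  0.05  ]
tap s [ 0.5379 -0.142   0.05  ]
bush [ 0.5848 -0.1409  0.026 ]
bush [ 0.5916 -0.2406  0.026 ]
bush [ 0.5416 -0.2431  0.026 ]
traycorner [ 0.6122 -0.1087  0.02  ]
traycorner [ 0.6226 -0.268   0.02  ]
traycorner [ 0.5157 -0.2742  0.02  ]
traycorner [ 0.5032 -0.114   0.02  ]
nest [0.6572 0.1317 0.046 ]
nest s [0.6587 0.134  0.046 ]
pointer [0.6429 0.0856 0.045 ]
ptr s [0.6441 0.0873 0.045 ]
mark [0.5913 0.1011 0.036 ]
mark s [0.5871 0.1049 0.036 ]
hL [0.55   0.1891 0.088 ]
hR [0.5362 0.1414 0.088 ]
hLs [0.5536 0.1935 0.088 ]
hRs [0.5363 0.137  0.088 ]
bedL [0.533  0.2124 0.016 ]
bedR [0.5082 0.1379 0.016 ]
blkTR [0.6751 0.0999 0.046 ]
blkBR [0.6224 0.1143 0.046 ]
blkTL [0.6891 0.1504 0.046 ]
blkBL [0.6389 0.1648 0.046 ]
socket [ 0.6303 -0.0134  0.045 ]
{'fx': 304.3856510988937, 'fy': 304.3856510988937, 'cx': 278.15902267908956, 'cy': 211.01034699938205, 'eye': array([ 0.29753371, -0.52654008,  0.38427474]), 'rotation': array([ 2.3833534 , -1.6220053 , -0.24758349])}
```

```bash
cat >> h.py <<'E'
def inc(p,psi=None):
    s=robot.read_state(); M=R.from_rotvec(s["orientation"]).as_matrix()
    y=np.arctan2(M[1,0],M[0,0]); d=M.T@(np.array(p)-s["tool_pos"])*1000
    print("inc",d.round(1),"turn",None if psi is None else round(y-np.radians(psi),3),"psi",np.degrees(y).round(2),"tcp",np.round(s["tool_pos"],4),"F",np.round(s["force"],1),"tilt",M[:,2].round(3),"t",round(s["t"],2))
E
python3 -c "
from h import *
inc([.536,-.1435,.15],-16.2)"
```

```text
inc [ 446.2 -269.7   58.5] turn 0.658 psi 21.47 tcp [ 0.2195 -0.5579  0.2081] F [ 0.4 -0.2  0.6] tilt [-0.     0.001 -1.   ] t 0.15
```

>>> arm_command(increments="0.5 40 -25 0 0.13; 0.5 80 -50 0 0.26; 0.5 120 -74 0 0.39; 0.5 160 -98 0 0.52; 0.5 200 -122 0 0.658", grip_force=25)

```text
t: 0.65
tool_pos: [0.3613, -0.3705, 0.2087]
orientation: [-3.109, 0.448, 0.0]
force: [0.8, -0.0, -0.2]
opening: 0.0575
gripper_force: 0.0
```

```bash
python3 -c "
from h import *
inc([.536,-.1435,.15],-16.2)"
```

```text
inc [ 103.5 -267.1   58.7] turn -0.004 psi -16.41 tcp [ 0.3613 -0.3705  0.2087] F [ 0.8 -0.  -0.2] tilt [-0.  0. -1.] t 0.65
```

>>> arm_command(increments="0.5 17 -45 0 0; 0.5 34 -90 0 0; 0.5 52 -134 10 0; 0.5 69 -178 20 0; 0.5 86 -222 35 0")

```text
t: 1.15
tool_pos: [0.5061, -0.1812, 0.1743]
orientation: [3.11, -0.439, 0.002]
force: [1.4, -0.2, -0.1]
opening: 0.0463
gripper_force: 0.0
```

>>> arm_command(increments="0.5 17 -45 24 0; 0.5 17 -45 24 0; 0.5 17 -45 24 0")

```text
t: 1.45
tool_pos: [0.5331, -0.1428, 0.1486]
orientation: [-3.111, 0.435, 0.004]
force: [0.0, -0.1, 0.3]
opening: 0.0466
gripper_force: 0.0
```

```bash
python3 - <<'E'
from h import *
inc([.536,-.1435,.08],-16.2)
m=robot.camera_model("wrist");i=robot.read_camera("wrist")
cv2.imwrite("pics/w1.png",cv2.resize(i,(800,600)))
print(m, pix(m,[.536,-.1435,.05]))
E
```

```text
inc [ 3.1 -0.1 68.6] turn 0.005 psi -15.92 tcp [ 0.5331 -0.1428  0.1486] F [ 0.  -0.1  0.3] tilt [-0.003  0.001 -1.   ] t 1.45
{'fx': 304.3856510988937, 'fy': 304.3856510988937, 'cx': 278.15902267908956, 'cy': 211.01034699938205, 'eye': array([ 0.61407405, -0.164471  ,  0.32443718]), 'rotation': array([ 1.76980981, -2.3435917 , -0.35852431])} (np.float64(279.3104081668611), np.float64(205.69355305841623))
```

View pics/w1.png

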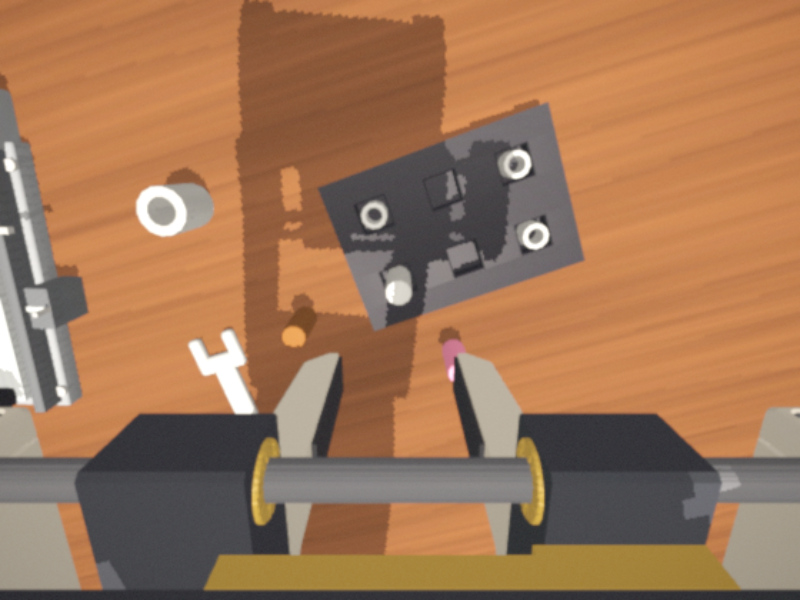

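>>> arm_command(increments="0.5 3.5 0 30 0; 0.5 3.5 0 60 0; 0.5 3.5 0 80 0; 0.5 3.5 0 95.5 0; 0.5 3.5 0 95.5 0")

```text
t: 2.0
tool_pos: [0.5352, -0.1459, 0.0528]
orientation: [-3.11, 0.442, 0.005]
force: [-0.7, -0.0, -0.5]
opening: 0.0469
gripper_force: 0.0
```

>>> arm_command(increments="0.7 0 0 0 0; 0.9 0 0 0 0; 0.95 0 0 0 0; 0.95 0 0 0 0; 0.95 0 0 0 0")

```text
t: 2.5
tool_pos: [0.5373, -0.1453, 0.055]
orientation: [3.111, -0.439, 0.001]
force: [0.5, -0.4, -0.1]
opening: 0.011
gripper_force: 0.0
```

```bash
python3 - <<'E'
from h import *
inc([.6575,.1325,.14],-16.2); print(robot.read_state()["opening"])
E
```

```text
inc [  38.7 -300.2  -85. ] turn 0.002 psi -16.07 tcp [ 0.5373 -0.1453  0.055 ] F [ 0.5 -0.4 -0.1] tilt [ 0.001 -0.    -1.   ] t 2.5
0.010991646700764086
```

```bash
python3 - <<'E'
from h import *
i=robot.read_camera("wrist");k=robot.read_camera("scene");t=robot.read_camera("top")
o=np.zeros((600,800,3),np.uint8)
o[:300,:400]=cv2.resize(i,(400,300));o[:300,400:]=cv2.resize(t[120:285,250:470],(400,300),interpolation=2)
o[300:,:400]=cv2.resize(k[225:360,150:330],(400,300),interpolation=2)
o[300:,400:]=cv2.resize(i[180:330,180:380],(400,300),interpolation=2)
cv2.imwrite("pics/c2.png",o);inc([.5365,-.1435,.053],-16.2)
print(robot.read_state()["opening"],robot.read_state()["gripper_force"])
E
```

```text
inc [-0.9 -1.5  1.5] turn 0.002 psi -16.07 tcp [ 0.537  -0.1452  0.0545] F [-0.7 -0.2 -0.2] tilt [ 0. -0. -1.] t 2.65
0.005408766659853358 0.0
```

View pics/c2.png

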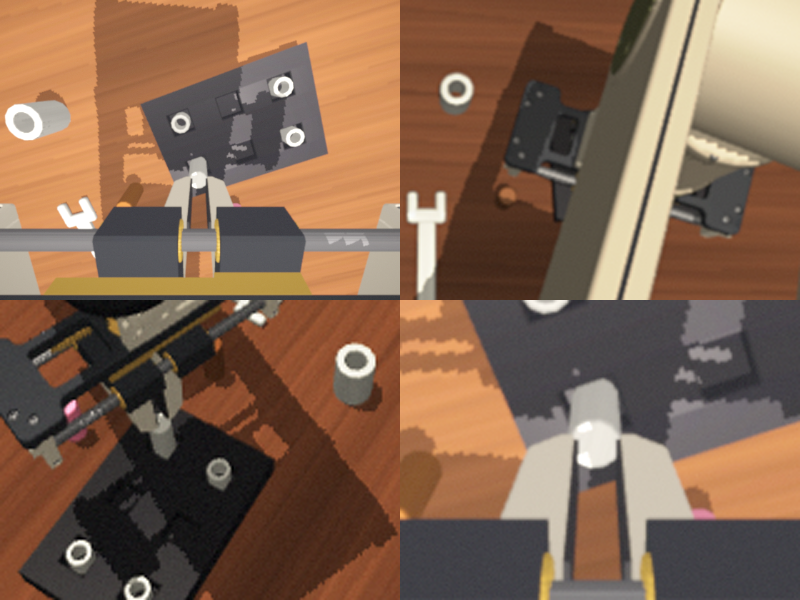

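```bash
python3 - <<'E'
from h import *
m=robot.camera_model("wrist"); print(m["eye"],R.from_rotvec(m["rotation"]).as_matrix().round(3))
print(ray(m,278.5,251.5,.05), [np.round(pix(m,p),1) for p in([.5365,-.1435,.05],[.537,-.145,.03],[.537,-.145,.049])])
E
```

```text
[ 0.61739516 -0.16690979  0.23069838] [[-0.276 -0.918 -0.285]
 [-0.961  0.264  0.081]
 [ 0.     0.296 -0.955]]
[ 0.537  -0.1441  0.05  ] [array([277.8, 252.4]), array([279.6, 239.2]), array([279.8, 250.5])]
```

```bash
python3 - <<'E'
from h import *
inc([.5365,-.1435,.053],-16.2)
tcp=robot.read_state()["tool_pos"];print(robot.read_state()["opening"],robot.read_state()["gripper_force"])
o=np.zeros((600,800,3),np.uint8)
for n,x,y,ox in(("wrist",245,190,0),("scene",180,225,400)):
    m=robot.camera_model(n);i=robot.read_camera(n)
    c=cv2.resize(i[y:y+110,x:x+73],(400,600),interpolation=2)
    for p,col in((tcp,(0,0,255)),(tcp-[0,0,.025],(0,255,0)),([.537,-.144,.05],(255,0,0)),([.537,-.144,.02],(255,255,0))):
        u,v=pix(m,p);cv2.circle(c,(int((u-x)*5.48),int((v-y)*5.45)),3,col,-1);print(n,u,v)
    o[:,ox:ox+400]=c
cv2.imwrite("pics/c3.png",o)
E
```

```text
inc [-0.9 -1.5  1.5] turn 0.002 psi -16.07 tcp [ 0.537  -0.1452  0.0545] F [-0.7 -0.2 -0.2] tilt [ 0. -0. -1.] t 2.65
0.005408766659853358 0.0
wrist 280.1594437573899 254.128561877854
wrist 279.9244130148513 238.97607019367442
wrist 278.32123070135805 251.5218301515371
wrist 278.283683140834 234.40800260021805
scene 220.5705337317142 279.1389869299533
scene 222.26509006205671 286.2957193949503
scene 221.3706563178691 279.9325388848606
scene 223.35009269587317 288.38554506620784
```

View pics/c3.png

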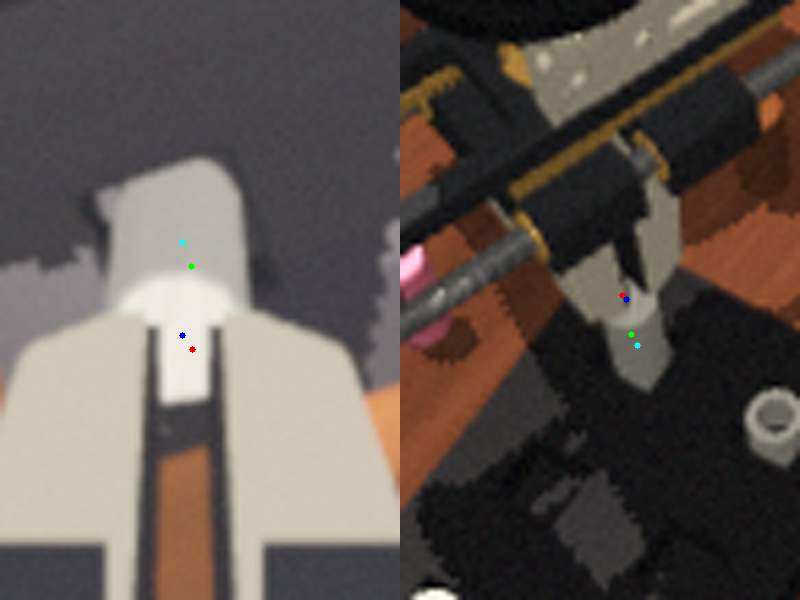

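>>> arm_command(increments="0.5 0 0 0 0; 0.5 0 0 0 0; 0.5 0 0 0 0; 0.5 0 0 0 0; 0.5 0 0 0 0")

```text
t: 3.25
tool_pos: [0.5369, -0.1453, 0.0544]
orientation: [-3.111, 0.439, 0.0]
force: [-0.1, 0.3, 1.0]
opening: 0.04
gripper_force: 0.0
```

>>> arm_command(increments="0.5 0 -1 5 0; 0.5 0 -1 10 0; 0.5 0 -1 14 0; 0.5 0 -1 14 0; 0.9 0 -1 14 0")

```text
t: 3.75
tool_pos: [0.537, -0.1442, 0.0401]
orientation: [-3.111, 0.439, 0.001]
force: [-0.3, -0.3, -0.1]
opening: 0.0417
gripper_force: 0.0
```

>>> arm_command(increments="0.9 0 0 0 0; 0.9 0 0 0 0; 0.9 0 0 0 0; 0.9 0 0 0 0; 0.9 0 0 0 0")

```text
t: 4.25
tool_pos: [0.5375, -0.1445, 0.0408]
orientation: [3.11, -0.439, 0.001]
force: [-0.4, -1.0, 1.2]
opening: 0.0099
gripper_force: 1.0
```

```bash
python3 - <<'E'
from h import *
inc([.5365,-.1435,.053],-16.2)
tcp=robot.read_state()["tool_pos"];print(robot.read_state()["opening"],robot.read_state()["gripper_force"])
o=np.zeros((600,800,3),np.uint8)
for n,x,y,ox in(("wrist",245,190,0),("scene",180,225,400)):
    m=robot.camera_model(n);i=robot.read_camera(n)
    c=cv2.resize(i[y:y+110,x:x+73],(400,600),interpolation=2)
    for p,col in((tcp,(0,0,255)),(tcp-[0,0,.025],(0,255,0)),([.537,-.144,.05],(255,0,0)),([.537,-.144,.02],(255,255,0))):
        u,v=pix(m,p);cv2.circle(c,(int((u-x)*5.48),int((v-y)*5.45)),3,col,-1)
    o[:,ox:ox+400]=c
cv2.imwrite("pics/c4.png",o)
print(robot.read_state()["opening"],robot.read_state()["gripper_force"])
E
```

```text
inc [ -1.2  -0.7 -12.2] turn 0.002 psi -16.08 tcp [ 0.5375 -0.1445  0.0408] F [-0.4 -1.   1.2] tilt [ 0.001 -0.    -1.   ] t 4.25
0.009935602008974897 0.9558922483302013
0.00955725809877459 1.2218645674875006
```

View pics/c4.png

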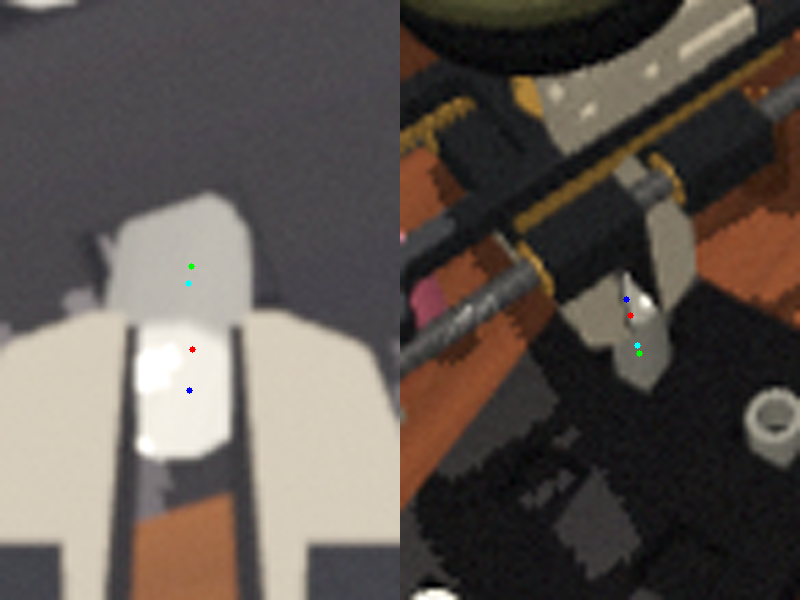

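```bash
python3 - <<'E'
from h import *
w=robot.camera_model("wrist");s=robot.camera_model("scene")
def tri(a,b):
    E=[];D=[]
    for m,(u,v) in((w,a),(s,b)):
        e=np.array(m["eye"]);E.append(e);D.append(ray(m,u,v,0)-e)
    k=np.linalg.lstsq(np.c_[D[0],-D[1]],E[1]-E[0],rcond=None)[0]
    p,q=E[0]+k[0]*D[0],E[1]+k[1]*D[1];return p.round(4),q.round(4)
print(tri((245+243/5.48,190+312/5.45),(180+210/5.48,225+350/5.45)))
print(tri((245+285/5.48,190+312/5.45),(180+210/5.48,225+350/5.45)))
print(tri((245+350/5.48,190+345/5.45),(180+158/5.48,225+310/5.45)))
M=R.from_rotvec(robot.read_state()["orientation"]).as_matrix();print(M.T@(np.array([.5375,-.154,.05])-robot.read_state()["tool_pos"]))
E
```

```text
(array([ 0.5306, -0.1495,  0.0184]), array([ 0.5303, -0.1494,  0.0186]))
(array([ 0.5383, -0.1559,  0.039 ]), array([ 0.5387, -0.156 ,  0.0388]))
(array([ 0.5395, -0.1624,  0.0542]), array([ 0.5269, -0.1614,  0.0602]))
[ 0.00263211  0.00910296 -0.00916424]
```

>>> arm_command(increments="0.9 0 0 1 0; 0.9 0 0 2 0; 0.9 0 0 2 0")

```text
t: 4.65
tool_pos: [0.5388, -0.1451, 0.0405]
orientation: [3.11, -0.439, 0.005]
force: [-1.2, -1.1, 11.0]
opening: 0.009
gripper_force: 5.7
```

>>> arm_command(increments="0.9 0 0 -6 0; 0.5 0 0 -6 0; 0.5 0 0 -6 0; 0.5 0 0 -6 0; 0.5 0 0 -6 0")

```text
t: 5.15
tool_pos: [0.5368, -0.1441, 0.0439]
orientation: [-3.111, 0.439, 0.001]
force: [0.9, -0.1, -0.3]
opening: 0.0369
gripper_force: 0.0
```

>>> arm_command(increments="0.5 0 0 3 0; 0.5 0 0 6 0; 0.5 0 0 8 0; 0.5 0 0 8 0")

```text
t: 5.55
tool_pos: [0.5367, -0.1441, 0.0358]
orientation: [-3.111, 0.439, 0.002]
force: [0.1, -0.4, -0.5]
opening: 0.0465
gripper_force: 0.0
```

>>> arm_command(increments="0.5 0 0 4 0; 0.5 0 0 8 0; 0.5 0 0 8 0")

```text
t: 5.85
tool_pos: [0.5366, -0.144, 0.0276]
orientation: [-3.11, 0.439, 0.002]
force: [-0.4, 0.4, -1.5]
opening: 0.0461
gripper_force: 0.0
```

>>> arm_command(increments="0.5 0 0 3 0; 0.5 0 0 6 0; 0.5 0 0 8 0; 0.5 0 0 8 0")

```text
t: 6.25
tool_pos: [0.5369, -0.1442, 0.02]
orientation: [-3.111, 0.439, 0.001]
force: [-0.0, -0.3, -0.1]
opening: 0.0469
gripper_force: 0.0
```

>>> arm_command(increments="0.85 0 0 0 0; 0.9 0 0 0 0; 0.9 0 0 0 0; 0.9 0 0 0 0; 0.9 0 0 0 0")

```text
t: 6.75
tool_pos: [0.5373, -0.1444, 0.0206]
orientation: [3.111, -0.439, 0.001]
force: [-0.5, -0.4, 0.6]
opening: 0.0177
gripper_force: 25.0
```

>>> arm_command(increments="0.95 0 0 -5 0; 0.95 0 0 -20 0; 0.95 0 0 -50 0; 0.95 0 0 -85 0; 0.95 0 0 -115 0", grip_force=30)

```text
t: 7.25
tool_pos: [0.5376, -0.1444, 0.1385]
orientation: [3.11, -0.439, 0.003]
force: [0.8, -0.5, -0.5]
opening: 0.0172
gripper_force: 30.0
```

```bash
python3 - <<'E'
from h import *
s=robot.read_state();print(s["opening"],s["gripper_force"])
inc([.6575,.1325,.135],-16.2)
E
```

```text
0.01720691863710166 29.998347846558318
inc [  38.6 -299.3    3.5] turn 0.002 psi -16.08 tcp [ 0.5376 -0.1444  0.1385] F [ 0.8 -0.5 -0.5] tilt [ 0.002 -0.001 -1.   ] t 7.25
```

>>> arm_command(increments="0.95 5 -40 0 0; 0.95 10 -80 0 0; 0.95 15 -120 0 0; 0.95 21 -160 0 0; 0.95 26 -200 0 0")

```text
t: 7.75
tool_pos: [0.6184, 0.0422, 0.1371]
orientation: [-3.111, 0.44, -0.002]
force: [0.6, 0.4, -0.8]
opening: 0.0172
gripper_force: 30.0
```

>>> arm_command(increments="0.95 6 -40 0 0; 0.95 11 -75 0 0; 0.95 13 -95 0 0; 0.95 13 -99 0 0; 0.95 13 -99 0 0")

```text
t: 8.25
tool_pos: [0.6575, 0.1325, 0.1361]
orientation: [3.111, -0.438, 0.001]
force: [-0.9, -0.5, -0.6]
opening: 0.0173
gripper_force: 30.0
```

```bash
python3 - <<'E'
from h import *
s=robot.read_state();print(s["opening"])
inc([.6583,.1322,.08],-16.2)
tcp=s["tool_pos"];n=np.array([.6583,.1322,.046])
o=np.zeros((600,800,3),np.uint8)
for k,w_,h_,f,ox in(("wrist",130,195,3.07,0),("scene",130,195,3.07,400)):
    m=robot.camera_model(k);i=robot.read_camera(k)
    u,v=pix(m,n);x,y=int(u-w_/2),int(min(v-h_*.6,419-h_))
    c=cv2.resize(i[y:y+h_,x:x+w_],(400,600),interpolation=2)
    print(k,x,y,"nest",u,v,"underside",pix(m,tcp-[0,0,.0145]))
    o[:,ox:ox+400]=c
cv2.imwrite("pics/c5.png",o)
E
```

```text
0.017294570897843684
inc [ 0.9  0.1 56.1] turn 0.003 psi -16.02 tcp [0.6575 0.1325 0.1361] F [-0.9 -0.5 -0.6] tilt [ 0. -0. -1.] t 8.25
wrist 214 93 nest 279.59689612589847 210.78139660017925 underside (np.float64(280.0020113997698), np.float64(244.91716563193052))
scene 297 87 nest 362.08595597954945 204.85316538183628 underside (np.float64(369.2117986266419), np.float64(177.58053369159754))
```

View pics/c5.png

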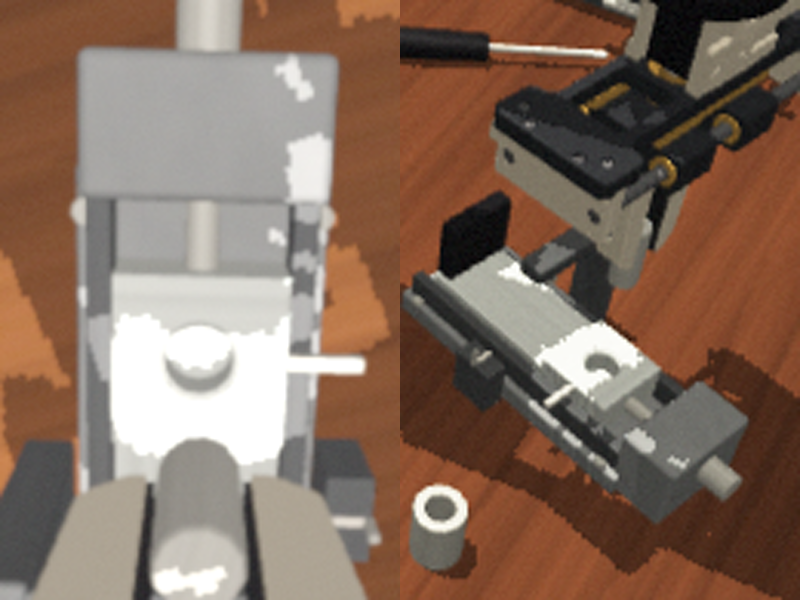

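>>> arm_command(increments="0.95 2 0 25 0; 0.95 2 0 50 0; 0.95 2 0 65 0; 0.95 2 0 70 0; 0.95 2 0 70 0")

```text
t: 8.85
tool_pos: [0.6588, 0.1309, 0.0649]
orientation: [3.11, -0.441, -0.002]
force: [-0.1, -0.2, -0.8]
opening: 0.0172
gripper_force: 30.0
```

>>> arm_command(increments="0.95 0 0 2 0; 0.95 0 0 4 0; 0.95 0 0 6 0; 0.95 0 0 8 0; 0.95 0 0 8 0")

```text
t: 9.35
tool_pos: [0.6592, 0.1317, 0.0572]
orientation: [3.111, -0.439, -0.001]
force: [0.8, -0.6, -1.0]
opening: 0.017
gripper_force: 30.0
```

>>> arm_command(increments="0.95 0 0 3 0; 0.95 0 0 6 0; 0.95 0 0 9 0; 0.95 0 0 11 0; 0.95 0 0 11 0")

```text
t: 9.85
tool_pos: [0.659, 0.1316, 0.0458]
orientation: [3.11, -0.439, -0.002]
force: [0.1, -0.2, -0.6]
opening: 0.0176
gripper_force: 30.0
```

>>> arm_command(increments="0.95 0 0 1 0; 0.95 0 0 2 0; 0.95 0 0 3 0; 0.95 0 0 3.5 0; 0.95 0 0 3.5 0")

```text
t: 10.35
tool_pos: [0.6594, 0.1317, 0.0428]
orientation: [3.111, -0.439, -0.0]
force: [0.3, 0.2, -1.8]
opening: 0.0169
gripper_force: 30.0
```

>>> arm_command(increments="0.95 0 0 0.5 0; 0.95 0 0 1 0; 0.95 0 0 1.5 0; 0.95 0 0 1.5 0")

```text
t: 10.75
tool_pos: [0.6598, 0.1316, 0.0425]
orientation: [-3.111, 0.439, -0.001]
force: [-2.6, -0.4, 5.7]
opening: 0.017
gripper_force: 30.0
```

>>> arm_command(increments="0.6 0 0 -1 0; 0.5 0 0 -1 0; 0.5 0 0 -1 0; 0.5 0 0 -1 0; 0.5 0 0 -1 0")

```text
t: 11.25
tool_pos: [0.6593, 0.1317, 0.0422]
orientation: [3.111, -0.439, -0.0]
force: [0.1, 0.2, -0.1]
opening: 0.0462
gripper_force: 0.0
```

>>> arm_command(increments="0.5 0 0 -20 0; 0.5 0 0 -50 0; 0.5 0 0 -85 0; 0.5 0 0 -100 0; 0.5 0 0 -100 0")

```text
t: 11.75
tool_pos: [0.6615, 0.1319, 0.1459]
orientation: [-3.109, 0.439, -0.009]
force: [0.7, 0.3, -0.2]
opening: 0.0465
gripper_force: 0.0
```

```bash
python3 - <<'E'
from h import *
inc([.545,.165,.14],-16.2)
o=np.zeros((600,800,3),np.uint8)
for k,x,y,ox in(("top",140,90,0),("wrist",215,93,400)):
    m=robot.camera_model(k);i=robot.read_camera(k)
    if k=="top": cv2.imwrite("pics/top1_raw.png",i)
    o[:,ox:ox+400]=cv2.resize(i[y:y+165,x:x+110] if k=="top" else i[y:y+195,x:x+130],(400,600),interpolation=2)
    print(k,"top of tappet seated",pix(m,[.659,.132,.072]))
cv2.imwrite("pics/c6.png",o)
E
```

```text
inc [-121.2    0.5    5.2] turn 0.002 psi -16.08 tcp [0.6615 0.1319 0.1459] F [ 0.7  0.3 -0.2] tilt [ 0.006  0.001 -1.   ] t 11.75
top top of tappet seated (np.float64(197.09777932542124), np.float64(143.31353591006322))
wrist top of tappet seated (np.float64(279.7655605722352), np.float64(219.73832872060837))
```

View pics/c6.png

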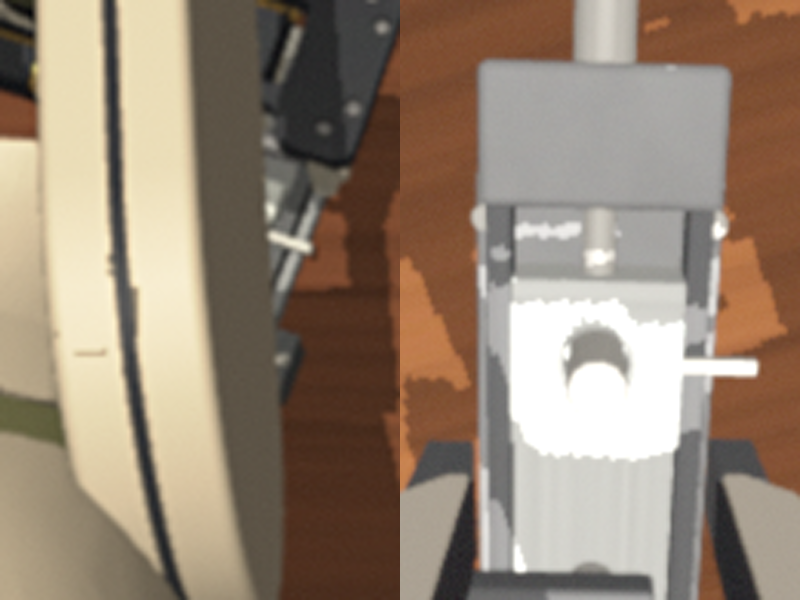

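>>> arm_command(increments="0.5 -12 0 0 -0.15; 0.5 -36 0 0 -0.3; 0.5 -70 0 0 -0.45; 0.5 -105 0 0 -0.6; 0.5 -118 0 0 -0.745", grip_force=55)

```text
t: 12.35
tool_pos: [0.5417, 0.1648, 0.1389]
orientation: [-3.054, -0.734, 0.01]
force: [0.0, 0.8, -0.2]
opening: 0.0464
gripper_force: 0.0
```

>>> arm_command(increments="0.5 0 0 0 -0.149; 0.5 0 0 0 -0.298; 0.5 0 0 0 -0.447; 0.5 0 0 0 -0.596; 0.5 0 0 0 -0.745")

```text
t: 12.85
tool_pos: [0.5443, 0.164, 0.1393]
orientation: [-2.578, -1.793, 0.007]
force: [0.4, 0.1, 0.1]
opening: 0.0466
gripper_force: 0.0
```

>>> arm_command(increments="0.5 0 0 0 -0.08; 0.5 0 0 0 -0.08; 0.5 0 0 0 -0.08")

```text
t: 13.15
tool_pos: [0.5449, 0.1641, 0.1404]
orientation: [-2.513, -1.884, 0.004]
force: [-0.5, 0.1, 0.3]
opening: 0.046
gripper_force: 0.0
```

```bash
python3 - <<'E'
from h import *
inc([.544,.165,.052],73.9)
m=robot.camera_model("wrist");i=robot.read_camera("wrist");cv2.imwrite("pics/w7.png",i)
E
```

```text
inc [ 0.7 -0.9 88.4] turn -0.003 psi 73.72 tcp [0.5449 0.1641 0.1404] F [-0.5  0.1  0.3] tilt [-0.003 -0.001 -1.   ] t 13.15
```

Descend over the handle, fingers straddling it, watching the force.

>>> arm_command(increments="0.5 1 -1 25 0; 0.5 1 -1 45 0; 0.5 1 -1 55 0; 0.5 1 -1 60 0; 0.5 1 -1 60 0")

```text
t: 13.7
tool_pos: [0.545, 0.1655, 0.0819]
orientation: [-2.511, -1.887, 0.001]
force: [0.8, 0.1, 0.1]
opening: 0.0465
gripper_force: 0.0
```

>>> arm_command(increments="0.5 0 0 10 0; 0.5 0 0 20 0; 0.5 0 0 27 0; 0.5 0 0 27 0")

```text
t: 14.1
tool_pos: [0.5442, 0.1653, 0.0538]
orientation: [-2.51, -1.887, 0.004]
force: [-0.2, -0.2, -0.2]
opening: 0.0468
gripper_force: 0.0
```

>>> arm_command(increments="0.7 0 0 0 0; 0.85 0 0 0 0; 0.95 0 0 0 0; 0.95 0 0 0 0; 0.95 0 0 0 0")

```text
t: 14.6
tool_pos: [0.5434, 0.1663, 0.0556]
orientation: [-2.509, -1.886, 0.004]
force: [-10.8, 2.2, 6.0]
opening: 0.0134
gripper_force: 55.0
```

>>> arm_command(increments="0.95 0 -4 0 0; 0.95 0 -10 0 0; 0.95 0 -18 0 0; 0.95 0 -26 0 0; 0.95 0 -34 0 0")

```text
t: 15.1
tool_pos: [0.514, 0.1756, 0.0557]
orientation: [2.511, 1.886, 0.006]
force: [9.5, 3.6, -6.9]
opening: 0.014
gripper_force: 55.0
```

>>> arm_command(increments="0.95 0 -6 0 0; 0.95 0 -11 0 0; 0.95 0 -14 0 0; 0.95 0 -16 0 0; 0.95 0 -16 0 0")

```text
t: 15.6
tool_pos: [0.499, 0.1804, 0.0557]
orientation: [2.511, 1.887, 0.007]
force: [11.3, 4.1, -9.1]
opening: 0.0136
gripper_force: 55.0
```

```bash
python3 - <<'E'
from h import *
inc([.544,.165,.052],73.9)
s=robot.read_state();print(s["opening"],s["gripper_force"])
f=np.array([.9608,-.277,0]);h=s["tool_pos"]
o=np.zeros((600,800,3),np.uint8)
P0=np.array([.6435,.0865,.045]);Mk=np.array([.59,.103,.036])
for k,ox in(("top",0),("scene",400)):
    m=robot.camera_model(k);i=robot.read_camera(k);cv2.imwrite(f"pics/{k}2_raw.png",i)
    u,v=pix(m,Mk);x,y=int(u-25),int(v-37)
    o[:,ox:ox+400]=cv2.resize(i[y:y+75,x:x+50],(400,600),interpolation=cv2.INTER_CUBIC)
    print(k,x,y,"ptr pred",pix(m,P0-.05*f))
cv2.imwrite("pics/c7.png",o)
E
```

```text
inc [-2.2 47.5  3.8] turn -0.001 psi 73.85 tcp [0.499  0.1804 0.0557] F [11.3  4.1 -9.1] tilt [ 0.004  0.002 -1.   ] t 15.6
0.013560005923395279 54.9663645029068
top 189 150 ptr pred (np.float64(215.3844170085754), np.float64(183.6589602038417))
scene 298 165 ptr pred (np.float64(325.40001592083786), np.float64(201.71839529752472))
```

View pics/c7.png

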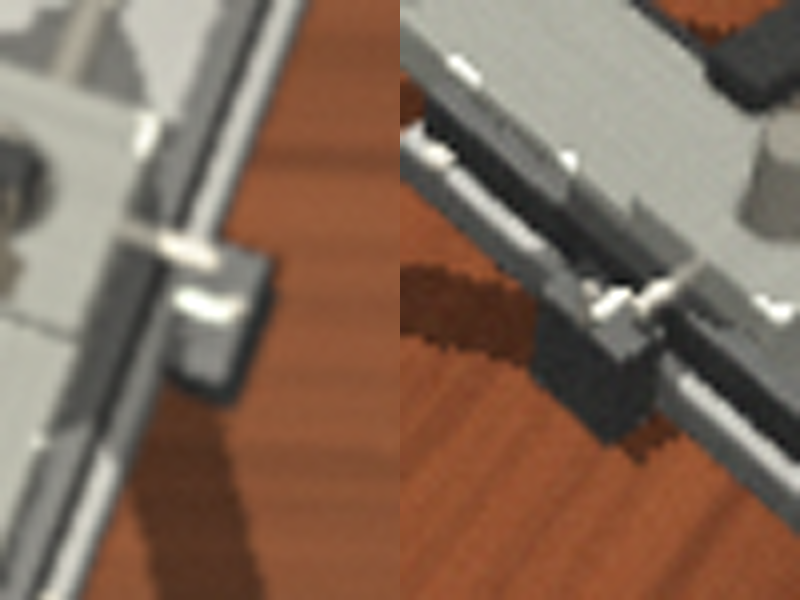

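```bash
python3 - <<'E'
from h import *
f=np.array([.9608,-.277,0])
for k,x,y,ox,p,q in(("top",189,150,0,(212,256),(210,304)),("top",189,150,0,(180,246),(178,296)),("scene",298,165,400,(645,302),(612,303)),("scene",298,165,400,(660,292),(625,296))):
    m=robot.camera_model(k);c=lambda a:((a[0]-ox+.5)/8-.5+x,(a[1]+.5)/8-.5+y)
    P=ray(m,*c(p),.045)
    for z in(.036,.039):
        M=ray(m,*c(q),z);print(k,z,P,M,"rem",((P-M)@f*1000).round(1), "lat",(P-M)@[-f[1],f[0],0]*1000)
E
```

```text
top 0.036 [0.5992 0.1011 0.045 ] [0.5905 0.102  0.036 ] rem 8.6 lat 1.545179999999983
top 0.039 [0.5992 0.1011 0.045 ] [0.5898 0.1017 0.039 ] rem 9.2 lat 2.027319999999987
top 0.036 [0.6012 0.1082 0.045 ] [0.5921 0.1092 0.036 ] rem 9.0 lat 1.5598999999999985
top 0.039 [0.6012 0.1082 0.045 ] [0.5914 0.1088 0.039 ] rem 9.6 lat 2.1381199999999883
scene 0.036 [0.6007 0.1021 0.045 ] [0.5913 0.1043 0.036 ] rem 9.6 lat 0.49003999999998316
scene 0.039 [0.6007 0.1021 0.045 ] [0.5922 0.102  0.039 ] rem 8.1 lat 2.4505800000000204
scene 0.036 [0.6022 0.1069 0.045 ] [0.5928 0.108  0.036 ] rem 9.3 lat 1.5469199999999868
scene 0.039 [0.6022 0.1069 0.045 ] [0.5938 0.1057 0.039 ] rem 7.7 lat 3.479759999999983
```

>>> arm_command(increments="0.95 0 -3 0 0; 0.95 0 -6 0 0; 0.95 0 -8 0 0; 0.95 0 -9 0 0; 0.95 0 -9 0 0")

```text
t: 16.2
tool_pos: [0.4907, 0.183, 0.0556]
orientation: [2.511, 1.887, 0.008]
force: [12.1, 6.1, -10.8]
opening: 0.0138
gripper_force: 55.0
```

```bash
python3 - <<'E'
from h import *
inc([.544,.165,.052],73.9)
s=robot.read_state();print(s["opening"],s["gripper_force"])
o=np.zeros((600,800,3),np.uint8)
for k,x,y,ox in(("top",200,165,0),("scene",308,185,400)):
    i=np.mean([robot.read_camera(k).astype(float) for _ in range(3)],0).astype(np.uint8)
    cv2.imwrite(f"pics/{k}3_raw.png",i)
    o[:,ox:ox+400]=cv2.resize(i[y:y+45,x:x+30],(400,600),interpolation=cv2.INTER_CUBIC)
cv2.imwrite("pics/c8.png",o)
E
```

```text
inc [-2.4 56.2  3.9] turn -0.001 psi 73.85 tcp [0.4907 0.183  0.0556] F [ 12.1   6.1 -10.8] tilt [ 0.005  0.002 -1.   ] t 16.2
0.013753978308576623 54.96670067310333
```

View pics/c8.png

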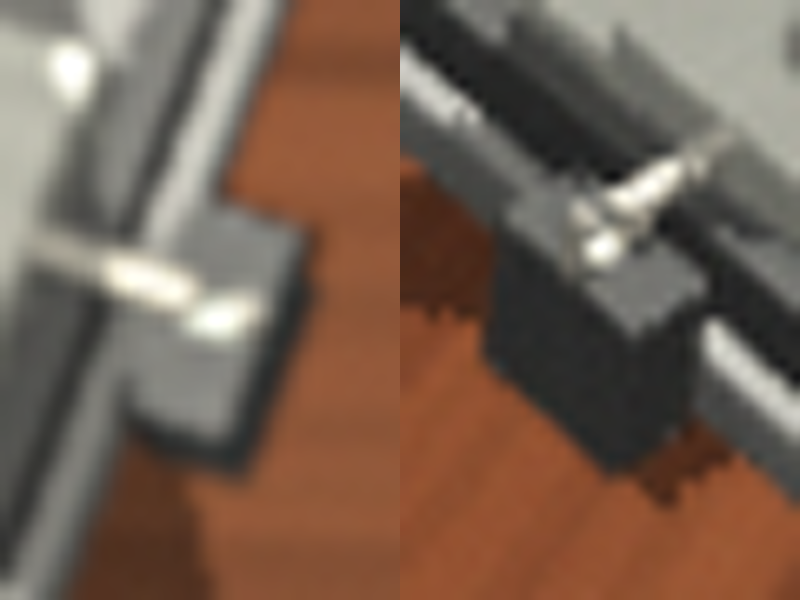

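```bash
python3 - <<'E'
from h import *
f=np.array([.9608,-.277,0]);l=np.array([.277,.9608,0])
C={"top":(200,165,0),"scene":(308,185,400)}
def g(k,p,z):
    x,y,ox=C[k];s=40/3;P=ray(robot.camera_model(k),(p[0]-ox+.5)/s-.5+x,(p[1]+.5)/s-.5+y,z)
    print(k,p,z,"along",((P@f)*1000).round(1),"lat",((P@l)*1000).round(1))
for p in((60,250),(150,278),(190,291)):g("top",p,.045)
for z in(.036,.04,.043):g("top",(200,308),z);g("top",(222,317),z)
for p in((715,145),(650,187),(625,203)):g("scene",p,.045)
for z in(.036,.04,.043):g("scene",(602,247),z);g("scene",(585,215),z)
E
```

```text
top (60, 250) 0.045 along 538.9 lat 280.3
top (150, 278) 0.045 along 538.9 lat 268.0
top (190, 291) 0.045 along 538.8 lat 262.4
top (200, 308) 0.036 along 538.8 lat 262.0
top (222, 317) 0.036 along 538.5 lat 258.9
top (200, 308) 0.04 along 538.0 lat 261.3
top (222, 317) 0.04 along 537.8 lat 258.2
top (200, 308) 0.043 along 537.5 lat 260.8
top (222, 317) 0.043 along 537.2 lat 257.7
scene (715, 145) 0.045 along 540.2 lat 281.3
scene (650, 187) 0.045 along 539.8 lat 268.3
scene (625, 203) 0.045 along 539.5 lat 263.4
scene (602, 247) 0.036 along 538.6 lat 260.8
scene (585, 215) 0.036 along 532.6 lat 263.1
scene (602, 247) 0.04 along 540.7 lat 258.2
scene (585, 215) 0.04 along 534.7 lat 260.5
scene (602, 247) 0.043 along 542.3 lat 256.2
scene (585, 215) 0.043 along 536.3 lat 258.6
```

```bash
python3 - <<'E'
from h import *
print(robot.close_job())
E
```

```text
the job is handed in; nothing more can be done
None
```

The tappet is seated in the nest and released. The slide is pulled out and still gripped, with its pointer within about 0.5 mm of the mark by camera measurement. The job is handed in, about 16.5 s into the 51 s allowed; no verdict was returned.

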